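# Load the dye shaker and throw its drive lever to the green notch

### The arm

A 6-joint arm with a two-finger parallel gripper is mounted at the origin on a cart in front of the work surface, level with it; the furniture and walls round the work are solid. World frame = base frame: x ahead of the robot, y to its left, z up, the work surface at z = 0. Lengths are in m, angles in rad, forces in N, time in s.
With the tool pointing down it reaches from about 0.35 to 0.775 m from the base axis. Payload 7.3 kg.
Tool frame: the origin (TCP) lies on the front face of the gripper's body, between the roots of the fingers; the fingertips stand ahead of it and the grasp point (between the pads) lies 47 mm ahead of it (finger_overhang is the z of the fingertips in the tool frame, in m); z points along the fingers, y is the line along which they close (so a half turn about z gives the same grasp; the last joint's range is limited). The gripper opens to 92 mm and grips with 3 to 60 N. Pads are 19 mm wide; open, the fingers measure 130 mm over their backs; the gripper's body (75 mm by 190 mm) begins 47 mm behind the grasp point.
Start: joints at [1.103, 0.342, 1.524, -0, 1.275, -0.146], TCP at [0.166, 0.498, 0.292] pointing down, gripper open.
Joint ranges: [-2.53, 2.53], [-0.77, 2.02], [0.04, 2.7], [-1, 4.14], [0.28, 2.66], [-3.11, 3.11]. Speed limits (rad/s): [2.57, 2.57, 3.14, 3.14, 3.14, 3.14].

### API

Orientations are given as [roll, pitch, yaw] about the fixed x, y, z axes, in that order (R = Rz(yaw) Ry(pitch) Rx(roll)).
In Python, from cell import * gives the robot as it stands. The module is installed in compiled form; this text tells all that it offers.
- The arm moves only by the tool arm_command, never from a script. Its argument "series" is a list of rows, each an object of numbers: "x", "y", "z": the shift along the tool's x, y, z in mm; "rx", "ry", "rz": the turn, a rotation vector about the tool's x, y, z in degrees. A call has 1 to 20 rows; each row is the pose to reach, as a shift and turn from the pose commanded when the call began, along the tool's axes at that moment; what a row does not reach only later rows make up. A row lasts 1/10 s, in which the tool goes at most 50 mm and 8.59 degrees, less where a joint would pass 70% of its speed; a pose out of reach is approached as far as the arm can. A call with a gripper value outside its range is refused whole. "hand" is the finger opening in mm, from 0 to 91.8, set as the call begins (left out, the last holds). The fingers move at their own pace and stop on an object; "squeeze" is the grip in N (left out, the last holds). Time passes only in rows, so rows that repeat a pose let the fingers close. It gives the time, the measured TCP pose, the force, the opening and the grip force at its end, in the units of the state.
- observe(): the state, without advancing time (a new reading comes with each control period).
- read_camera(name): name is "scene" or "top"; returns a dict with "pixels" (384x512x3 uint8, blue, green, red), "K" (3x3 intrinsics, pixels), "rvec" (rotation vector, rad) and "tvec" (3), from world to camera coordinates, as OpenCV has them. Camera axes: x right, y down, z forward; pixel columns grow to the right and rows downward; lengths in m; the calibration is good to about 2 mm. A picture is of the moment at which its call begins. There is no depth.
- hand_in(): hands the job in; it is judged then, once.
Trained networks look in a picture, given as the dict that the camera call returned (one of the last four; its "shot" number tells which), for a name from the list of things; names that differ only in an ending like _2 or _b are one class to them, and where a whole thing is asked for, a point or a joint stands for the part that bears it (a point fixed in the world has none). Each returns a list of dicts, best first, with "confidence" (0 to 1); they miss things now and then, are a little off and sometimes report something else, mostly with a low value. They report only what shows in the picture. A call takes as long as a camera call.
- boxes_of(picture, query): "point" ([x, y, z] in m, in world coordinates, good to about 4 mm: the middle of the surface that is visible of it).
- trace(picture, query): "pixels" (384x512 bool, what is visible of it).
- mark_of(picture, query): "point" ([x, y, z] in m, in world coordinates, good to about 4 mm: a listed point, or the origin of a listed thing).
The state is a dict: "time": time; "qpos": joint angles; "qvel": joint speeds; "joint_efforts": joint torques, N m; "tool_pos": TCP position; "tool_rot": TCP orientation; "contact_force": force on the tool from outside, world axes, zero at the start; "torque": the same for the moment, N m; "opening": finger opening in m; "grip_force": force on a finger pad.
Only numpy, scipy, OpenCV 4.12 (cv2) and the standard library are available. Lean on these libraries where they do the work, as an engineer would, in place of code of your own. Each camera call takes 0.05 s, during which the arm holds its last target. There are 200 camera calls.

### The job

Stand the two dye jars upright in the bench shaker's tray, one in each cell, setting them down gently. Once both are loaded, throw the shaker's drive lever out of neutral into the notch marked with the green disc, without letting it run past that notch, and leave it resting there. Leave the glue tin, the thread spool and the beeswax where they are.

Things in the scene. Friction and masses are not known exactly. Their poses are not given: they have to be found in the camera images.
- shaker: Grey bench shaker, fixed, 220 (x) by 400 (y) mm, flat deck 58 mm above the bench. Origin: centre of its underside; -x side faces the robot at yaw 0. Lever at its +y end; at -y an aluminium tray, outside 90 (x) by 175 (y) mm, centred at (-10, -105) mm, two cells side by side along y, walls 5 mm thick, rims 116 mm above the bench (45 mm above the cell floors).
- cell_left (a point): Centre of the floor of the tray's cell nearer the lever, 71 mm above the bench. The cell is 80 (x) by 80 (y) mm inside. Axes as the shaker's.
- cell_right (a point): Centre of the floor of the tray's other cell (-y end), 80 by 80 mm inside, 71 mm above the bench. Axes as the shaker's.
- amber_jar: Loose amber glass dye jar with a white lid, 56 mm across, 110 mm tall, about 0.25 kg. Origin: centre of its underside, z up its axis.
- blue_jar: Loose blue dye jar with a black lid, 56 mm across, 110 mm tall, about 0.25 kg. Origin: centre of its underside, z up its axis.
- drive_lever (a joint): Lever angle about the vertical at lever_pivot, rad, growing counter-clockwise from above (handle moves to shaker's -y, to the tray). A spring detent pulls it into the nearest of four notches: 0 = neutral (white dot), 0.34, 0.68, 1.02; about 8 N at the handle to leave one. At q the handle lies from the pivot in direction pi - 0.51 + q (shaker's frame, from +x). Stops at -0.05 and 1.07.
- lever_pivot (a point): Axis of the drive lever, 75 mm above the bench, at (60, 95) mm in the shaker's frame. Axes as the shaker's.
- lever_grip (a point): Middle of the lever's upright black handle, 100 mm from the pivot axis, 118 mm above the bench. The handle is round, 24 to 27 mm thick, and stands free from 91 to 151 mm above the bench; the lever's flat steel arm (14 mm wide) lies below it at 69 to 78 mm. Its -x axis points outward along the lever, z up.
- lever_nose (a point): Tip of the lever's red pointer, 129 mm from the pivot axis. Its -x axis points outward along the lever: at a notch it points at that notch's disc (the disc's y in this frame is then 0).
- green_disc: Green disc, 26 mm across, 3 mm thick, on the shaker's deck, 145 mm from lever_pivot, in line with one of the three driving notches (any of the three: the discs are swapped between episodes). Origin: centre of its underside. Marks the wanted notch.
- yellow_disc: Yellow disc, 26 mm across, 3 mm thick, on the shaker's deck, 145 mm from lever_pivot, in line with one of the three driving notches (any of the three: the discs are swapped between episodes). Origin: centre of its underside.
- red_disc: Red disc, 26 mm across, 3 mm thick, on the shaker's deck, 145 mm from lever_pivot, in line with one of the three driving notches (any of the three: the discs are swapped between episodes). Origin: centre of its underside.
- glue_tin: Green glue tin with black lid, 76 mm across, 105 mm tall, standing loose on the bench (bystander). Origin: centre of its underside.
- spool: Wooden spool of natural thread, flanges 50 mm across, 55 mm tall, standing loose (bystander). Origin on its underside, 13 mm from the middle of the spool (which lies at -x of it).
- beeswax: Yellow puck of beeswax, 55 mm across, 21 mm tall, lying loose (bystander). Origin: centre of its underside.

How it is judged:
By the outcome, as a careful person would: the job done as asked, in the order asked, and still so for the second after the job is handed in, with the robot touching nothing.
It also fails if it takes over 72 s, if anything falls off the work surface, if the arm or the gripper's body presses on something with over 40 N, if the wrist force passes 120 N, or if a joint passes its speed limit or range.

## Working session

There is one attempt and no reset: what is moved stays moved. The work goes in short steps, Python scripts to look and compute and a tool call to move; the robot and the scene stay as the last step left them, time stands still between calls to the robot, and variables do not carry over. Pictures are saved under pics/ and viewed, at most 10 in all, crops included, and the job is handed in when it is done.

Besides the shell and the picture viewer there is one more tool, called after "Emit:" by a JSON object that holds its "fn" and its "kwargs", one argument or row to a line. arm_command: Moves the arm, as the interface text tells. Its arguments: {"type":"object","properties":{"series":{"type":"array"},"hand":{"type":"number"},"squeeze":{"type":"number"}},"required":["series"]}

```bash
mkdir -p pics
cat > h.py <<'E'
from cell import *
import numpy as np, cv2
from scipy.spatial.transform import Rotation as R
np.set_printoptions(precision=4,suppress=True)
E
python3 - <<'E'
from h import *
o=observe();print({k:np.round(v,4) for k,v in o.items()})
for c in ["scene","top"]:
    p=read_camera(c);cv2.imwrite(f"pics/{c}0.png",p["pixels"])
    for n in ["shaker","cell_left","cell_right","amber_jar","blue_jar","lever_pivot","lever_grip","lever_nose","green_disc","yellow_disc","red_disc","glue_tin","spool","beeswax"]:
        print(c,n,[(np.round(d["point"],4),round(d["confidence"],2)) for d in mark_of(p,n)[:2]])
E
```

```text
{'time': np.float64(0.0), 'qpos': array([ 1.103 ,  0.3427,  1.5251,  0.    ,  1.2754, -0.146 ]), 'qvel': array([ 0.0008, -0.0005,  0.0002,  0.0015,  0.0001, -0.0012]), 'joint_efforts': array([  0.0003, -43.124 , -24.4219,   0.0717,   0.0561,  -0.0002]), 'tool_pos': array([0.1659, 0.4978, 0.2915]), 'tool_rot': array([-3.14  , -0.0002,  2.8198]), 'contact_force': array([-0.2691, -0.3487,  0.0142]), 'torque': array([-0.0009,  0.0365,  0.0073]), 'grip_force': np.float64(0.0), 'opening': np.float64(0.0921)}
scene shaker [(array([0.6047, 0.1051, 0.0016]), 0.88), (array([0.5799, 0.0447, 0.0709]), 0.21)]
scene cell_left [(array([0.5829, 0.0445, 0.0701]), 0.9)]
scene cell_right [(array([ 0.5684, -0.0397,  0.0724]), 0.81)]
scene amber_jar [(array([ 0.4325, -0.3576,  0.0005]), 0.87)]
scene blue_jar [(array([ 0.586 , -0.3522,  0.0008]), 0.76)]
scene lever_pivot [(array([0.6709, 0.1873, 0.0754]), 0.71)]
scene lever_grip [(array([0.5947, 0.2502, 0.1154]), 0.57)]
scene lever_nose [(array([0.5715, 0.2676, 0.0746]), 0.66)]
scene green_disc [(array([0.5373, 0.1397, 0.0596]), 0.6)]
scene yellow_disc [(
[... 574 characters left out ...]
-0.3523,  0.005 ]), 0.76), (array([0.676 , 0.191 , 0.0753]), 0.52)]
top lever_pivot [(array([0.6766, 0.1889, 0.0736]), 0.86)]
top lever_grip [(array([0.5899, 0.2447, 0.1157]), 0.57)]
top lever_nose [(array([0.5688, 0.2654, 0.0745]), 0.75)]
top green_disc [(array([0.5367, 0.1403, 0.0564]), 0.43)]
top yellow_disc [(array([0.4711, 0.4028, 0.0017]), 0.6), (array([0.5368, 0.2357, 0.0558]), 0.52)]
top red_disc [(array([0.5311, 0.187 , 0.0575]), 0.57)]
top glue_tin [(array([ 0.7586, -0.293 ,  0.0011]), 0.82), (array([0.6753, 0.1908, 0.0723]), 0.2)]
top spool [(array([ 0.4701,  0.4041, -0.0007]), 0.68), (array([0.5707, 0.2669, 0.0742]), 0.45)]
top beeswax [(array([ 0.3929, -0.0254, -0.003 ]), 0.68)]
```

View pics/scene0.png

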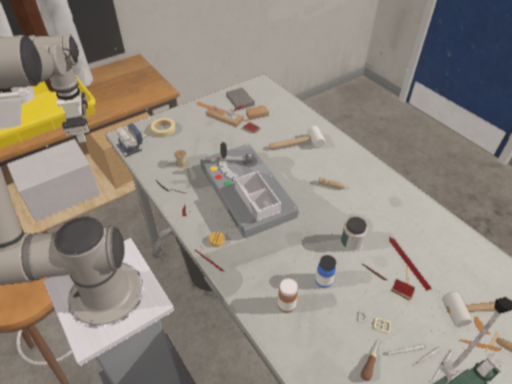

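View pics/top0.png

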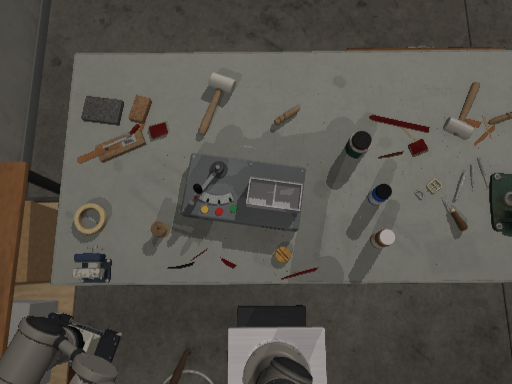

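The scene view shows both jars standing: amber at about (288,295), blue at (326,270). The tray is at (258,195) and the lever handle at (223,150). In the top view the discs run yellow (205,210), red (219,211), green (233,209), so green is nearest the tray, which should be the 1.02 notch. Next I'll refine the shaker pose and the jar positions.

```bash
cat >> h.py <<'E'
from scipy.optimize import minimize
LOC={"shaker":(0,0),"cell_left":(-.01,-.0625),"cell_right":(-.01,-.1475),"lever_pivot":(.06,.095)}
for n,q in (("green_disc",1.02),("red_disc",.68),("yellow_disc",.34)):
    a=np.pi-.51+q; LOC[n]=(.06+.145*np.cos(a),.095+.145*np.sin(a))
def cyl_fit(pics,name,r,h,x0,z0=0):
    t=np.linspace(0,2*np.pi,40); ms=[]
    for p in pics:
        m=trace(p,name)
        if m: ms.append((p,m[0]["pixels"]))
    def cost(v,tot=0):
        for p,m in ms:
            P=np.array([[v[0]+r*np.cos(a),v[1]+r*np.sin(a),z] for z in (z0,z0+h) for a in t])
            u=cv2.projectPoints(P,p["rvec"],p["tvec"],p["K"],None)[0]
            hull=cv2.convexHull(u.astype(np.float32))
            im=np.zeros((m.shape[0]*8,m.shape[1]*8),np.uint8)
            cv2.fillConvexPoly(im,np.round((hull+.5)*8).astype(int),1)
            s=cv2.resize(im.astype(np.float32),(m.shape[1],m.shape[0]),interpolation=cv2.INTER_AREA)
            tot+=1-np.minimum(s,m).sum()/np.maximum(s,m).sum()
        return tot/max(len(ms),1)
    r_=minimize(cost,x0,method="Nelder-Mead",options=dict(initial_simplex=np.array(x0)+[[0,0],[.006,0],[0,.006]],xatol=2e-4,fatol=1e-4))
    return r_.x,r_.fun,len(ms)
def to(target,yaw=None):
    """shift in tool mm and turn deg from the present pose to world TCP target, tool down"""
    o=observe(); T=R.from_euler("xyz",o["tool_rot"])
    d=T.inv().apply(np.array(target)-o["tool_pos"])*1000
    rv=np.zeros(3) if yaw is None else (T.inv()*R.from_euler("xyz",[np.pi,0,yaw])).as_rotvec(degrees=True)
    return np.round(d,1),np.round(rv,1)
E
python3 - <<'E'
from h import *
pics=[read_camera("scene"),read_camera("top")]
print("amber",cyl_fit(pics,"amber_jar",.028,.11,[.433,-.353]))
print("blue",cyl_fit(pics,"blue_jar",.028,.11,[.586,-.352]))
A=[];B=[]
for p in pics:
    for n,l in LOC.items():
        for d in mark_of(p,n):
            q=d["point"][:2]
            if np.hypot(q[0]-.6,q[1]-.105)<.19 and d["confidence"]>.4: A.append(l);B.append(q)
A=np.array(A);B=np.array(B)
from scipy.optimize import least_squares
f=lambda v:(A@np.array([[np.cos(v[2]),np.sin(v[2])],[-np.sin(v[2]),np.cos(v[2])]])+v[:2]-B).ravel()
s=least_squares(f,[.604,.105,-.15],loss="soft_l1",f_scale=.004);v=s.x
print(v,np.round(f(v)*1000,1).reshape(-1,2).tolist())
c,q=np.cos(v[2]),np.sin(v[2])
for n,l in LOC.items(): print(n,v[:2]+np.array([[c,-q],[q,c]])@l)
print(to([.45,.1,.29],1.85),to([.433,-.353,.25],.89),observe()["time"])
E
```

```text
amber (array([ 0.4344, -0.35  ]), np.float64(0.15091052651405334), 2)
blue (array([ 0.5836, -0.3519]), np.float64(0.15502339601516724), 2)
[ 0.6018  0.105  -0.1554] [[-3.5, 0.3], [1.8, -1.1], [-0.2, -1.3], [5.3, -0.1], [3.5, -1.7], [-2.0, 2.3], [-134.2, 48.0], [2.2, 4.3], [-4.6, 0.5], [2.8, -1.1], [-0.2, 0.1], [2.2, -2.0], [0.9, 0.3], [-30.9, -33.2], [1.4, 0.6]]
shaker [0.6018 0.105 ]
cell_left [0.5822 0.0448]
cell_right [ 0.5691 -0.0392]
lever_pivot [0.6758 0.1896]
green_disc [0.5398 0.1392]
red_disc [0.5308 0.1875]
yellow_disc [0.5384 0.2359]
(array([-395.3, -287.8,    2.2]), array([ 0. , -0. , 55.6])) (array([-522.4, -722.9,   42.2]), array([  0. ,  -0. , 110.6])) 2.5
```

Emit:
{"fn": "arm_command", "kwargs": {
  "series": [
    {"x":-395,"y":-288,"z":0,"rz":55.6},
    {"x":-395,"y":-288,"z":0,"rz":55.6},
    {"x":-395,"y":-288,"z":0,"rz":55.6},
    {"x":-395,"y":-288,"z":0,"rz":55.6},
    {"x":-395,"y":-288,"z":0,"rz":55.6},
    {"x":-395,"y":-288,"z":0,"rz":55.6},
    {"x":-395,"y":-288,"z":0,"rz":55.6},
    {"x":-395,"y":-288,"z":0,"rz":55.6},
    {"x":-395,"y":-288,"z":0,"rz":55.6},
    {"x":-395,"y":-288,"z":0,"rz":55.6},
    {"x":-395,"y":-288,"z":0,"rz":55.6},
    {"x":-395,"y":-288,"z":0,"rz":55.6}
  ],
  "hand": 91
}}

```text
invalid input
```

Run:
```python
from h import *
print(to([.434,-.351,.24],.89)); o=observe(); print(o["tool_pos"],o["tool_rot"],o["time"])
import cell; print(getattr(cell,"finger_overhang",None))
```

```text
(array([-522.8, -720.7,   52.2]), array([  0. ,  -0. , 110.6]))
[0.166  0.4981 0.2922] [ 3.1415 -0.      2.8198] 2.5
0.0655
```

Emit:
{"fn": "arm_command", "kwargs": {
  "series": [
    {"x":-39,"y":-29,"z":0,"rx":0,"ry":0,"rz":5}
  ],
  "hand": 91,
  "squeeze": 20
}}

```text
time: 2.6
tool_pos: [0.1924, 0.4605, 0.292]
tool_rot: [3.14, -0.001, 2.736]
contact_force: [2.0, -0.1, 1.0]
opening: 0.0915
grip_force: 0.0
```

Emit:
{"fn": "arm_command", "kwargs": {
  "series": [
    {"x":-380,"y":-229,"z":0,"rx":0,"ry":0,"rz":50},
    {"x":-380,"y":-229,"z":0,"rx":0,"ry":0,"rz":50},
    {"x":-380,"y":-229,"z":0,"rx":0,"ry":0,"rz":50},
    {"x":-380,"y":-229,"z":0,"rx":0,"ry":0,"rz":50},
    {"x":-380,"y":-229,"z":0,"rx":0,"ry":0,"rz":50},
    {"x":-380,"y":-229,"z":0,"rx":0,"ry":0,"rz":50},
    {"x":-380,"y":-229,"z":0,"rx":0,"ry":0,"rz":50},
    {"x":-380,"y":-229,"z":0,"rx":0,"ry":0,"rz":50},
    {"x":-380,"y":-229,"z":0,"rx":0,"ry":0,"rz":50},
    {"x":-380,"y":-229,"z":0,"rx":0,"ry":0,"rz":50},
    {"x":-380,"y":-229,"z":0,"rx":0,"ry":0,"rz":50},
    {"x":-380,"y":-229,"z":0,"rx":0,"ry":0,"rz":50}
  ]
}}

```text
time: 3.8
tool_pos: [0.4508, 0.0977, 0.2922]
tool_rot: [-3.141, -0.001, 1.861]
contact_force: [0.6, 0.3, 0.5]
opening: 0.0913
grip_force: 0.0
```

Run:
```python
from h import *
print(to([.434,-.351,.24],.89)); o=observe(); print(o["tool_pos"],o["tool_rot"],o["time"])
```

```text
(array([-425.2, -144.3,   52. ]), array([-0. , -0. , 55.6]))
[0.4508 0.0977 0.2922] [-3.1412 -0.0006  1.8605] 3.8
```

Emit:
{"fn": "arm_command", "kwargs": {
  "series": [
    {"x":-425,"y":-144,"z":52,"rx":0,"ry":0,"rz":55.6},
    {"x":-425,"y":-144,"z":52,"rx":0,"ry":0,"rz":55.6},
    {"x":-425,"y":-144,"z":52,"rx":0,"ry":0,"rz":55.6},
    {"x":-425,"y":-144,"z":52,"rx":0,"ry":0,"rz":55.6},
    {"x":-425,"y":-144,"z":52,"rx":0,"ry":0,"rz":55.6},
    {"x":-425,"y":-144,"z":52,"rx":0,"ry":0,"rz":55.6},
    {"x":-425,"y":-144,"z":52,"rx":0,"ry":0,"rz":55.6},
    {"x":-425,"y":-144,"z":52,"rx":0,"ry":0,"rz":55.6},
    {"x":-425,"y":-144,"z":52,"rx":0,"ry":0,"rz":55.6},
    {"x":-425,"y":-144,"z":52,"rx":0,"ry":0,"rz":55.6},
    {"x":-425,"y":-144,"z":52,"rx":0,"ry":0,"rz":55.6},
    {"x":-425,"y":-144,"z":52,"rx":0,"ry":0,"rz":55.6},
    {"x":-425,"y":-144,"z":52,"rx":0,"ry":0,"rz":55.6}
  ]
}}

```text
time: 5.1
tool_pos: [0.4352, -0.3495, 0.2407]
tool_rot: [3.141, -0.0, 0.892]
contact_force: [0.2, 0.7, -0.7]
opening: 0.0911
grip_force: 0.0
```

Run:
```python
from h import *
pics=[read_camera("scene"),read_camera("top")]
cv2.imwrite("pics/s1.png",cv2.resize(pics[0]["pixels"][180:360,180:420],None,fx=3,fy=3))
for p in pics: print([(np.round(d["point"],4),round(d["confidence"],2)) for d in mark_of(p,"amber_jar")[:2]])
print(cyl_fit(pics[:1],"amber_jar",.028,.11,[.434,-.351]))
print(to([.434,-.351,.122],.89)); o=observe(); print(o["tool_pos"],o["tool_rot"],o["time"])
```

```text
[(array([ 0.4296, -0.3598, -0.0024]), 0.94)]
[(array([ 0.4352, -0.3505,  0.0007]), 0.43)]
(array([ 0.4337, -0.352 ]), np.float64(0.14963185787200928), 1)
(array([ -0.7,  -0.6, 118.5]), array([ 0., -0.,  0.]))
[ 0.4348 -0.3508  0.2405] [ 3.1412 -0.      0.8905] 5.35
```

View pics/s1.png

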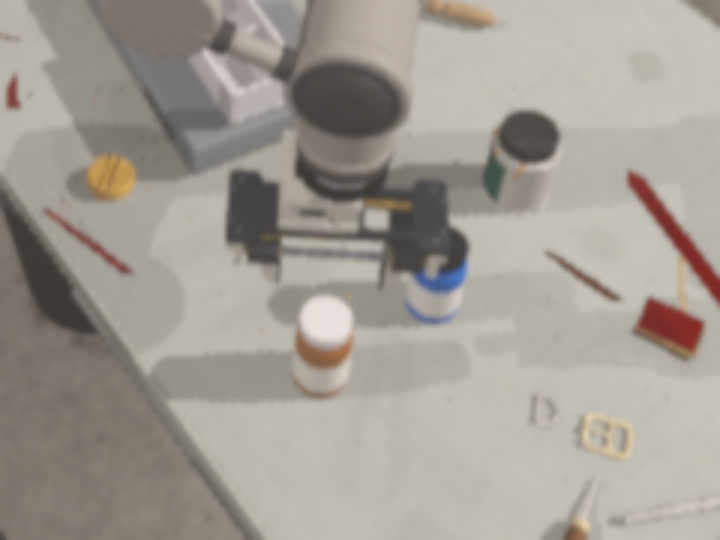

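The gripper hangs above the amber jar (jar at crop (323,345)), with the blue jar clear of the fingers at (437,285). I'll descend to a grasp 69 mm up the jar.

Emit:
{"fn": "arm_command", "kwargs": {
  "series": [
    {"x":-1,"y":-1,"z":40,"rx":0,"ry":0,"rz":0},
    {"x":-1,"y":-1,"z":70,"rx":0,"ry":0,"rz":0},
    {"x":-1,"y":-1,"z":95,"rx":0,"ry":0,"rz":0},
    {"x":-1,"y":-1,"z":112,"rx":0,"ry":0,"rz":0},
    {"x":-1,"y":-1,"z":121,"rx":0,"ry":0,"rz":0},
    {"x":-1,"y":-1,"z":124,"rx":0,"ry":0,"rz":0},
    {"x":-1,"y":-1,"z":124,"rx":0,"ry":0,"rz":0}
  ]
}}

```text
time: 6.05
tool_pos: [0.4333, -0.3517, 0.1165]
tool_rot: [3.141, -0.0, 0.889]
contact_force: [-0.4, -0.5, -0.4]
opening: 0.0912
grip_force: 0.0
```

Emit:
{"fn": "arm_command", "kwargs": {
  "series": [
    {"x":0,"y":0,"z":0,"rx":0,"ry":0,"rz":0},
    {"x":0,"y":0,"z":0,"rx":0,"ry":0,"rz":0},
    {"x":0,"y":0,"z":0,"rx":0,"ry":0,"rz":0},
    {"x":0,"y":0,"z":0,"rx":0,"ry":0,"rz":0},
    {"x":0,"y":0,"z":0,"rx":0,"ry":0,"rz":0},
    {"x":0,"y":0,"z":0,"rx":0,"ry":0,"rz":0},
    {"x":0,"y":0,"z":0,"rx":0,"ry":0,"rz":0},
    {"x":0,"y":0,"z":0,"rx":0,"ry":0,"rz":0}
  ],
  "hand": 45,
  "squeeze": 20
}}

```text
time: 6.85
tool_pos: [0.4334, -0.3518, 0.1165]
tool_rot: [3.141, 0.0, 0.889]
contact_force: [0.9, -0.8, 2.5]
opening: 0.0558
grip_force: 20.0
```

Emit:
{"fn": "arm_command", "kwargs": {
  "series": [
    {"x":0,"y":0,"z":-20,"rx":0,"ry":0,"rz":0},
    {"x":0,"y":0,"z":-55,"rx":0,"ry":0,"rz":0},
    {"x":0,"y":0,"z":-100,"rx":0,"ry":0,"rz":0},
    {"x":0,"y":0,"z":-140,"rx":0,"ry":0,"rz":0},
    {"x":0,"y":0,"z":-165,"rx":0,"ry":0,"rz":0},
    {"x":0,"y":0,"z":-165,"rx":0,"ry":0,"rz":0}
  ]
}}

```text
time: 7.45
tool_pos: [0.4338, -0.3522, 0.2844]
tool_rot: [3.136, 0.001, 0.89]
contact_force: [-0.4, -0.1, -2.2]
opening: 0.0556
grip_force: 20.0
```

Run:
```python
from h import *
print(to([.582,.045,.281],1.415)); o=observe(); print(o["tool_pos"],o["opening"],o["grip_force"],o["contact_force"])
```

```text
(array([ 401.9, -135. ,    2.3]), array([  0.3,   0.1, -30.1]))
[ 0.4338 -0.3522  0.2844] 0.05558546813667102 19.968960721744224 [-0.4443 -0.1316 -2.1606]
```

Emit:
{"fn": "arm_command", "kwargs": {
  "series": [
    {"x":20,"y":-7,"z":0,"rx":0,"ry":0,"rz":-2},
    {"x":55,"y":-18,"z":0,"rx":0,"ry":0,"rz":-5},
    {"x":98,"y":-33,"z":0,"rx":0,"ry":0,"rz":-8},
    {"x":142,"y":-48,"z":0,"rx":0,"ry":0,"rz":-11},
    {"x":186,"y":-62,"z":0,"rx":0,"ry":0,"rz":-14},
    {"x":230,"y":-77,"z":0,"rx":0,"ry":0,"rz":-17},
    {"x":274,"y":-92,"z":0,"rx":0,"ry":0,"rz":-20},
    {"x":318,"y":-107,"z":0,"rx":0,"ry":0,"rz":-23},
    {"x":358,"y":-120,"z":0,"rx":0,"ry":0,"rz":-26},
    {"x":385,"y":-129,"z":0,"rx":0,"ry":0,"rz":-29},
    {"x":398,"y":-134,"z":1,"rx":0,"ry":0,"rz":-30},
    {"x":402,"y":-135,"z":2,"rx":0,"ry":0,"rz":-30},
    {"x":402,"y":-135,"z":2,"rx":0,"ry":0,"rz":-30},
    {"x":402,"y":-135,"z":2,"rx":0,"ry":0,"rz":-30}
  ]
}}

```text
time: 8.85
tool_pos: [0.5811, 0.0444, 0.2787]
tool_rot: [-3.14, 0.001, 1.411]
contact_force: [-0.1, -0.6, -2.5]
opening: 0.0556
grip_force: 20.0
```

Run:
```python
from h import *
print(to([.582,.045,.187],1.415)); o=observe(); print(o["tool_pos"],o["tool_rot"],o["contact_force"],o["time"])
p=read_camera("scene");cv2.imwrite("pics/s2.png",cv2.resize(p["pixels"][90:270,140:380],None,fx=3,fy=3))
for n in ("cell_left","cell_right"): print([(np.round(d["point"],4),round(d["confidence"],2)) for d in mark_of(p,n)[:1]])
print(cyl_fit([p],"amber_jar",.028,.11,[.582,.045],o["tool_pos"][2]-.1165))
```

```text
(array([ 0.8,  0.9, 91.7]), array([-0.1,  0. , -0.2]))
[0.5811 0.0444 0.2787] [-3.1404  0.0006  1.4112] [-0.1489 -0.5746 -2.5319] 8.85
[(array([0.5812, 0.0466, 0.0713]), 0.97)]
[(array([ 0.569 , -0.0383,  0.075 ]), 0.77)]
(array([0.5792, 0.0429]), np.float64(0.3110814690589905), 1)
```

View pics/s2.png

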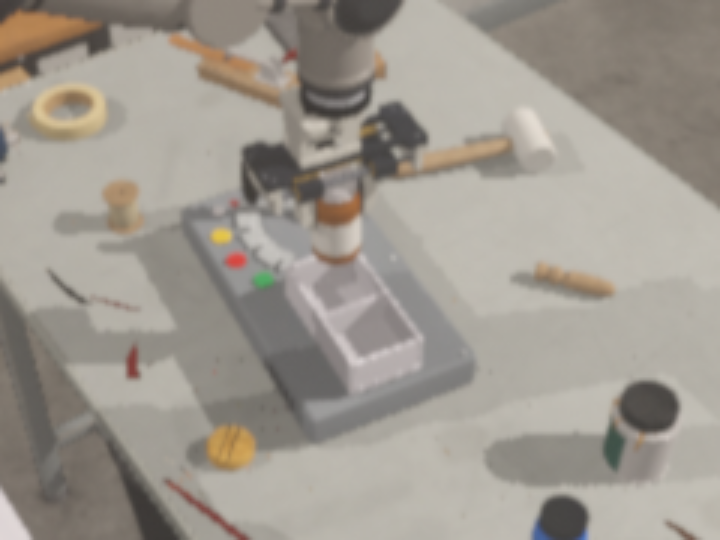

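The jar hangs upright at crop (337,230), over the tray's lever-side cell (337,285). Lowering it gently.

Emit:
{"fn": "arm_command", "kwargs": {
  "series": [
    {"x":1,"y":1,"z":20,"rx":0,"ry":0,"rz":0},
    {"x":1,"y":1,"z":45,"rx":0,"ry":0,"rz":0},
    {"x":1,"y":1,"z":65,"rx":0,"ry":0,"rz":0},
    {"x":1,"y":1,"z":76,"rx":0,"ry":0,"rz":0},
    {"x":1,"y":1,"z":82,"rx":0,"ry":0,"rz":0},
    {"x":1,"y":1,"z":85,"rx":0,"ry":0,"rz":0},
    {"x":1,"y":1,"z":87,"rx":0,"ry":0,"rz":0},
    {"x":1,"y":1,"z":88,"rx":0,"ry":0,"rz":0},
    {"x":1,"y":1,"z":89,"rx":0,"ry":0,"rz":0},
    {"x":1,"y":1,"z":90,"rx":0,"ry":0,"rz":0},
    {"x":1,"y":1,"z":90,"rx":0,"ry":0,"rz":0}
  ]
}}

```text
time: 10.15
tool_pos: [0.5826, 0.0465, 0.1893]
tool_rot: [3.141, -0.0, 1.413]
contact_force: [0.3, 0.5, -2.8]
opening: 0.0554
grip_force: 20.0
```

Still carrying the full weight; about 2 mm to go.

Emit:
{"fn": "arm_command", "kwargs": {
  "series": [
    {"x":0,"y":0,"z":0.5,"rx":0,"ry":0,"rz":0},
    {"x":0,"y":0,"z":1,"rx":0,"ry":0,"rz":0},
    {"x":0,"y":0,"z":1.5,"rx":0,"ry":0,"rz":0},
    {"x":0,"y":0,"z":1.5,"rx":0,"ry":0,"rz":0}
  ]
}}

```text
time: 10.55
tool_pos: [0.5826, 0.0465, 0.1876]
tool_rot: [-3.142, -0.0, 1.413]
contact_force: [1.1, -0.1, -2.9]
opening: 0.0558
grip_force: 20.0
```

Emit:
{"fn": "arm_command", "kwargs": {
  "series": [
    {"x":0,"y":0,"z":0.4,"rx":0,"ry":0,"rz":0},
    {"x":0,"y":0,"z":0.8,"rx":0,"ry":0,"rz":0},
    {"x":0,"y":0,"z":1.2,"rx":0,"ry":0,"rz":0},
    {"x":0,"y":0,"z":1.2,"rx":0,"ry":0,"rz":0}
  ]
}}

```text
time: 10.95
tool_pos: [0.5827, 0.0466, 0.1874]
tool_rot: [3.141, -0.0, 1.413]
contact_force: [-2.5, -0.4, 4.7]
opening: 0.0559
grip_force: 20.0
```

Emit:
{"fn": "arm_command", "kwargs": {
  "series": [
    {"x":0,"y":0,"z":0,"rx":0,"ry":0,"rz":0},
    {"x":0,"y":0,"z":0,"rx":0,"ry":0,"rz":0},
    {"x":0,"y":0,"z":0,"rx":0,"ry":0,"rz":0},
    {"x":0,"y":0,"z":0,"rx":0,"ry":0,"rz":0},
    {"x":0,"y":0,"z":0,"rx":0,"ry":0,"rz":0},
    {"x":0,"y":0,"z":-10,"rx":0,"ry":0,"rz":0},
    {"x":0,"y":0,"z":-40,"rx":0,"ry":0,"rz":0},
    {"x":0,"y":0,"z":-85,"rx":0,"ry":0,"rz":0},
    {"x":0,"y":0,"z":-100,"rx":0,"ry":0,"rz":0},
    {"x":0,"y":0,"z":-100,"rx":0,"ry":0,"rz":0}
  ],
  "hand": 91
}}

```text
time: 11.95
tool_pos: [0.5837, 0.0465, 0.2903]
tool_rot: [3.135, -0.001, 1.413]
contact_force: [0.1, 0.7, 0.5]
opening: 0.0912
grip_force: 0.0
```

Run:
```python
from h import *
print(to([.584,-.352,.24],1.03)); o=observe(); print(o["tool_pos"],o["contact_force"],o["time"])
```

```text
(array([-393.5,   62.5,   50.4]), array([ 0.4, -0.1, 22. ]))
[0.5837 0.0465 0.2903] [0.0501 0.6976 0.5017] 11.95
```

Emit:
{"fn": "arm_command", "kwargs": {
  "series": [
    {"x":-100,"y":16,"z":0,"rx":0,"ry":0,"rz":8},
    {"x":-100,"y":16,"z":0,"rx":0,"ry":0,"rz":12},
    {"x":-394,"y":62,"z":50,"rx":0,"ry":0,"rz":22},
    {"x":-394,"y":62,"z":50,"rx":0,"ry":0,"rz":22},
    {"x":-394,"y":62,"z":50,"rx":0,"ry":0,"rz":22},
    {"x":-394,"y":62,"z":50,"rx":0,"ry":0,"rz":22},
    {"x":-394,"y":62,"z":50,"rx":0,"ry":0,"rz":22},
    {"x":-394,"y":62,"z":50,"rx":0,"ry":0,"rz":22},
    {"x":-394,"y":62,"z":50,"rx":0,"ry":0,"rz":22},
    {"x":-394,"y":62,"z":50,"rx":0,"ry":0,"rz":22},
    {"x":-394,"y":62,"z":50,"rx":0,"ry":0,"rz":22}
  ]
}}

```text
time: 13.05
tool_pos: [0.5819, -0.3512, 0.2358]
tool_rot: [-3.14, -0.001, 1.03]
contact_force: [0.6, 0.0, 0.4]
opening: 0.0908
grip_force: 0.0
```

Run:
```python
from h import *
p=read_camera("scene");cv2.imwrite("pics/s3.png",cv2.resize(p["pixels"][120:320,150:390],None,fx=3,fy=3))
print(cyl_fit([p],"blue_jar",.028,.11,[.584,-.352]))
print("amber in cell",cyl_fit([p],"amber_jar",.028,.11,[.582,.045],.071))
print(to([.584,-.352,.116],1.03)); o=observe(); print(o["tool_pos"],o["tool_rot"],o["time"])
```

```text
(array([ 0.5813, -0.3541]), np.float64(0.09890222549438477), 1)
amber in cell (array([0.5839, 0.0503]), np.float64(0.2998940348625183), 1)
(array([ -0.4,   2. , 121. ]), array([ 0. , -0. ,  0.1]))
[ 0.5825 -0.3507  0.237 ] [ 3.1413 -0.0002  1.0311] 13.2
```

View pics/s3.png

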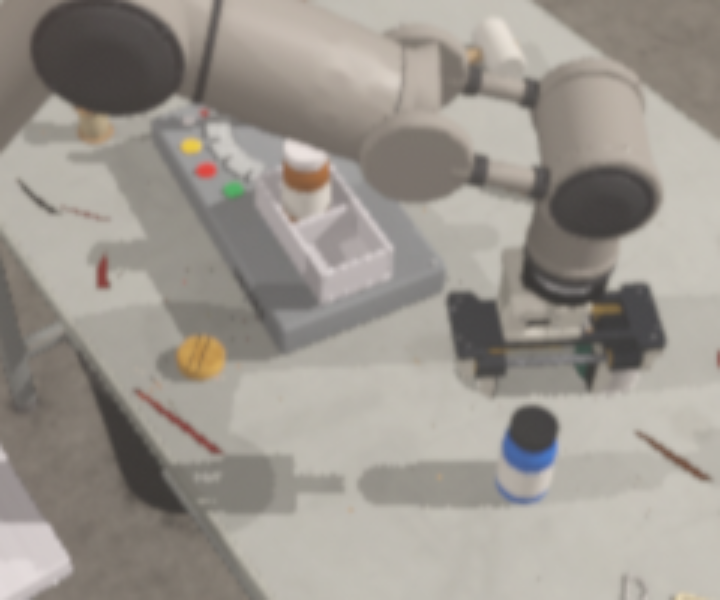

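The amber jar stands upright in the lever-side cell (crop (306,180)). The gripper is over the blue jar (crop (528,455)), clear of the tin. Descend and grip.

Emit:
{"fn": "arm_command", "kwargs": {
  "series": [
    {"x":-1,"y":1,"z":40,"rx":0,"ry":0,"rz":0},
    {"x":-1,"y":1,"z":70,"rx":0,"ry":0,"rz":0},
    {"x":-1,"y":1,"z":95,"rx":0,"ry":0,"rz":0},
    {"x":-1,"y":1,"z":110,"rx":0,"ry":0,"rz":0},
    {"x":-1,"y":1,"z":118,"rx":0,"ry":0,"rz":0},
    {"x":-1,"y":1,"z":121,"rx":0,"ry":0,"rz":0},
    {"x":-1,"y":1,"z":121,"rx":0,"ry":0,"rz":0}
  ]
}}

```text
time: 13.9
tool_pos: [0.5828, -0.3537, 0.1163]
tool_rot: [3.14, 0.0, 1.029]
contact_force: [0.5, 0.3, -0.0]
opening: 0.091
grip_force: 0.0
```

Emit:
{"fn": "arm_command", "kwargs": {
  "series": [
    {"x":0,"y":0,"z":0,"rx":0,"ry":0,"rz":0},
    {"x":0,"y":0,"z":0,"rx":0,"ry":0,"rz":0},
    {"x":0,"y":0,"z":0,"rx":0,"ry":0,"rz":0},
    {"x":0,"y":0,"z":0,"rx":0,"ry":0,"rz":0},
    {"x":0,"y":0,"z":0,"rx":0,"ry":0,"rz":0},
    {"x":0,"y":0,"z":0,"rx":0,"ry":0,"rz":0},
    {"x":0,"y":0,"z":0,"rx":0,"ry":0,"rz":0},
    {"x":0,"y":0,"z":0,"rx":0,"ry":0,"rz":0}
  ],
  "hand": 45,
  "squeeze": 20
}}

```text
time: 14.7
tool_pos: [0.5825, -0.3538, 0.1157]
tool_rot: [3.141, -0.0, 1.029]
contact_force: [1.0, -0.2, 1.0]
opening: 0.0553
grip_force: 20.0
```

Emit:
{"fn": "arm_command", "kwargs": {
  "series": [
    {"x":0,"y":0,"z":-20,"rx":0,"ry":0,"rz":0},
    {"x":0,"y":0,"z":-55,"rx":0,"ry":0,"rz":0},
    {"x":0,"y":0,"z":-100,"rx":0,"ry":0,"rz":0},
    {"x":0,"y":0,"z":-140,"rx":0,"ry":0,"rz":0},
    {"x":0,"y":0,"z":-165,"rx":0,"ry":0,"rz":0},
    {"x":0,"y":0,"z":-165,"rx":0,"ry":0,"rz":0},
    {"x":0,"y":0,"z":-165,"rx":0,"ry":0,"rz":0}
  ]
}}

```text
time: 15.4
tool_pos: [0.582, -0.3534, 0.2794]
tool_rot: [-3.14, -0.0, 1.029]
contact_force: [-0.3, -0.6, -3.0]
opening: 0.0557
grip_force: 20.0
```

Run:
```python
from h import *
print(to([.569,-.040,.281],1.415)); o=observe(); print(o["tool_pos"],o["opening"],o["grip_force"],o["contact_force"])
```

```text
(array([ 261.9, -172.7,   -1.2]), array([ -0.1,  -0. , -22.1]))
[ 0.582  -0.3534  0.2794] 0.055709460470046844 19.970214175991714 [-0.286  -0.5638 -3.0156]
```

Emit:
{"fn": "arm_command", "kwargs": {
  "series": [
    {"x":17,"y":-11,"z":0,"rx":0,"ry":0,"rz":-2},
    {"x":45,"y":-30,"z":0,"rx":0,"ry":0,"rz":-5},
    {"x":85,"y":-56,"z":0,"rx":0,"ry":0,"rz":-8},
    {"x":125,"y":-82,"z":0,"rx":0,"ry":0,"rz":-11},
    {"x":165,"y":-109,"z":0,"rx":0,"ry":0,"rz":-14},
    {"x":203,"y":-134,"z":0,"rx":0,"ry":0,"rz":-17},
    {"x":235,"y":-155,"z":0,"rx":0,"ry":0,"rz":-20},
    {"x":254,"y":-167,"z":0,"rx":0,"ry":0,"rz":-21},
    {"x":262,"y":-173,"z":-1,"rx":0,"ry":0,"rz":-22},
    {"x":262,"y":-173,"z":-1,"rx":0,"ry":0,"rz":-22},
    {"x":262,"y":-173,"z":-1,"rx":0,"ry":0,"rz":-22}
  ]
}}

```text
time: 16.5
tool_pos: [0.569, -0.041, 0.2806]
tool_rot: [-3.14, 0.0, 1.412]
contact_force: [0.1, -0.5, -1.8]
opening: 0.0557
grip_force: 20.0
```

Run:
```python
from h import *
o=observe();print(to([.569,-.0395,.188],1.415),o["tool_pos"],o["tool_rot"],o["time"])
p=read_camera("scene")
for n in ("cell_right","cell_left"): print([(np.round(d["point"],4),round(d["confidence"],2)) for d in mark_of(p,n)[:1]])
print(cyl_fit([p],"blue_jar",.028,.11,[.57,-.04],o["tool_pos"][2]-.116))
cv2.imwrite("pics/s4.png",cv2.resize(p["pixels"][90:270,140:380],None,fx=3,fy=3))
```

```text
(array([ 1.5, -0.1, 92.6]), array([-0.1,  0. , -0.2])) [ 0.569  -0.041   0.2806] [-3.1402  0.0004  1.4122] 16.5
[(array([ 0.5731, -0.0368,  0.0765]), 0.88)]
[(array([0.5799, 0.0473, 0.0692]), 0.61)]
(array([ 0.5676, -0.0414]), np.float64(0.3119732737541199), 1)
```

View pics/s4.png

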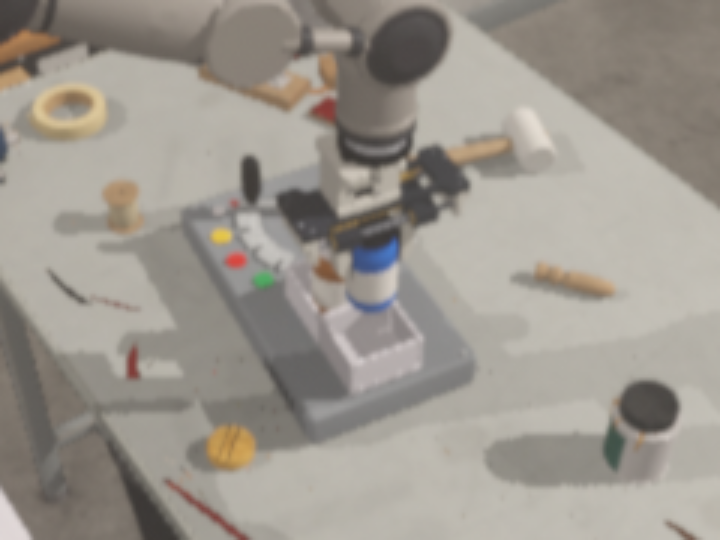

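The blue jar hangs at crop (375,275), above the free cell (375,335), with the amber jar alongside. Lowering.

Emit:
{"fn": "arm_command", "kwargs": {
  "series": [
    {"x":2,"y":0,"z":20,"rx":0,"ry":0,"rz":0},
    {"x":2,"y":0,"z":45,"rx":0,"ry":0,"rz":0},
    {"x":2,"y":0,"z":65,"rx":0,"ry":0,"rz":0},
    {"x":2,"y":0,"z":76,"rx":0,"ry":0,"rz":0},
    {"x":2,"y":0,"z":83,"rx":0,"ry":0,"rz":0},
    {"x":2,"y":0,"z":87,"rx":0,"ry":0,"rz":0},
    {"x":2,"y":0,"z":89,"rx":0,"ry":0,"rz":0},
    {"x":2,"y":0,"z":90,"rx":0,"ry":0,"rz":0},
    {"x":2,"y":0,"z":91,"rx":0,"ry":0,"rz":0},
    {"x":2,"y":0,"z":91.5,"rx":0,"ry":0,"rz":0},
    {"x":2,"y":0,"z":91.5,"rx":0,"ry":0,"rz":0}
  ]
}}

```text
time: 17.8
tool_pos: [0.5695, -0.038, 0.1902]
tool_rot: [3.141, -0.0, 1.413]
contact_force: [-0.2, 1.4, -1.5]
opening: 0.0552
grip_force: 20.0
```

Emit:
{"fn": "arm_command", "kwargs": {
  "series": [
    {"x":0,"y":0,"z":0.4,"rx":0,"ry":0,"rz":0},
    {"x":0,"y":0,"z":0.8,"rx":0,"ry":0,"rz":0},
    {"x":0,"y":0,"z":0.8,"rx":0,"ry":0,"rz":0}
  ]
}}

```text
time: 18.1
tool_pos: [0.5695, -0.038, 0.1892]
tool_rot: [-3.142, -0.0, 1.413]
contact_force: [-0.8, 0.2, -1.1]
opening: 0.0554
grip_force: 20.0
```

Emit:
{"fn": "arm_command", "kwargs": {
  "series": [
    {"x":0,"y":0,"z":0.4,"rx":0,"ry":0,"rz":0},
    {"x":0,"y":0,"z":0.8,"rx":0,"ry":0,"rz":0},
    {"x":0,"y":0,"z":1.2,"rx":0,"ry":0,"rz":0},
    {"x":0,"y":0,"z":1.2,"rx":0,"ry":0,"rz":0}
  ]
}}

```text
time: 18.5
tool_pos: [0.5694, -0.038, 0.1879]
tool_rot: [-3.141, -0.0, 1.413]
contact_force: [-0.2, -0.5, -2.2]
opening: 0.0552
grip_force: 20.0
```

Emit:
{"fn": "arm_command", "kwargs": {
  "series": [
    {"x":0,"y":0,"z":0.4,"rx":0,"ry":0,"rz":0},
    {"x":0,"y":0,"z":0.7,"rx":0,"ry":0,"rz":0},
    {"x":0,"y":0,"z":0.7,"rx":0,"ry":0,"rz":0}
  ]
}}

```text
time: 18.8
tool_pos: [0.5695, -0.0381, 0.1873]
tool_rot: [-3.142, -0.0, 1.413]
contact_force: [-0.2, -0.2, -2.3]
opening: 0.0552
grip_force: 20.0
```

Emit:
{"fn": "arm_command", "kwargs": {
  "series": [
    {"x":0,"y":0,"z":0.4,"rx":0,"ry":0,"rz":0},
    {"x":0,"y":0,"z":0.8,"rx":0,"ry":0,"rz":0},
    {"x":0,"y":0,"z":0.8,"rx":0,"ry":0,"rz":0}
  ]
}}

```text
time: 19.1
tool_pos: [0.5695, -0.038, 0.1867]
tool_rot: [3.141, -0.0, 1.413]
contact_force: [-0.1, 0.3, -0.2]
opening: 0.0552
grip_force: 20.0
```

Contact (the weight is coming off). Release and rise.

Emit:
{"fn": "arm_command", "kwargs": {
  "series": [
    {"x":0,"y":0,"z":0.3,"rx":0,"ry":0,"rz":0},
    {"x":0,"y":0,"z":0.3,"rx":0,"ry":0,"rz":0}
  ]
}}

```text
time: 19.3
tool_pos: [0.5695, -0.038, 0.1867]
tool_rot: [3.141, -0.0, 1.413]
contact_force: [-1.5, 0.0, 2.8]
opening: 0.055
grip_force: 20.0
```

Emit:
{"fn": "arm_command", "kwargs": {
  "series": [
    {"x":0,"y":0,"z":0,"rx":0,"ry":0,"rz":0},
    {"x":0,"y":0,"z":0,"rx":0,"ry":0,"rz":0},
    {"x":0,"y":0,"z":0,"rx":0,"ry":0,"rz":0},
    {"x":0,"y":0,"z":0,"rx":0,"ry":0,"rz":0},
    {"x":0,"y":0,"z":0,"rx":0,"ry":0,"rz":0},
    {"x":0,"y":0,"z":-10,"rx":0,"ry":0,"rz":0},
    {"x":0,"y":0,"z":-40,"rx":0,"ry":0,"rz":0},
    {"x":0,"y":0,"z":-85,"rx":0,"ry":0,"rz":0},
    {"x":0,"y":0,"z":-100,"rx":0,"ry":0,"rz":0},
    {"x":0,"y":0,"z":-100,"rx":0,"ry":0,"rz":0}
  ],
  "hand": 91
}}

```text
time: 20.3
tool_pos: [0.5705, -0.0382, 0.2899]
tool_rot: [3.135, 0.0, 1.413]
contact_force: [0.3, -0.2, -0.2]
opening: 0.0912
grip_force: 0.0
```

Run:
```python
from h import *
pics=[read_camera(c) for c in ("scene","top","scene","top")]
for p in pics:
    for n in ("lever_grip","lever_nose","lever_pivot"): print(n,[(np.round(d["point"],4),round(d["confidence"],2)) for d in mark_of(p,n)[:1]])
for c,n in (("amber_jar",[.582,.0465]),("blue_jar",[.5695,-.038])): print(c,cyl_fit(pics[:2],c,.028,.11,n,.071))
print(to([.5955,.2505,.285],2.476)); print(observe()["time"])
# handle sides at z .118 by rays from the scene mask
for p in pics[:2]:
    m=trace(p,"drive_lever")
    if m: 
        ys,xs=np.nonzero(m[0]["pixels"]); 
        u=cv2.projectPoints(np.array([[.597,.2514,z] for z in (.091,.118,.151)]),p["rvec"],p["tvec"],p["K"],None)[0].reshape(-1,2)
        print(u, m[0]["confidence"])
        for r in np.round(u[:,1]).astype(int): print(r,xs[ys==r].min() if (ys==r).any() else None,xs[ys==r].max() if (ys==r).any() else None)
```

```text
lever_grip [(array([0.5951, 0.2521, 0.1191]), 0.44)]
lever_nose [(array([0.5687, 0.2705, 0.074 ]), 0.72)]
lever_pivot []
lever_grip [(array([0.5915, 0.2488, 0.1143]), 0.83)]
lever_nose [(array([0.571 , 0.2695, 0.0754]), 0.64)]
lever_pivot [(array([0.6751, 0.1895, 0.0748]), 0.86)]
lever_grip []
lever_nose [(array([0.5982, 0.2528, 0.1155]), 0.67)]
lever_pivot [(array([0.6716, 0.1901, 0.0768]), 0.73)]
lever_grip [(array([0.5914, 0.2505, 0.1128]), 0.79)]
lever_nose [(array([0.5687, 0.2659, 0.0779]), 0.62)]
lever_pivot [(array([0.6768, 0.1898, 0.0757]), 0.65)]
amber_jar (array([0.5836, 0.0504]), np.float64(0.5287889838218689), 2)
blue_jar (array([ 0.5703, -0.0357]), np.float64(0.1951824426651001), 1)
(array([289. , -19.6,   1.3]), array([  0. ,  -0. , -60.9]))
21.3
[[224.446  153.872 ]
 [224.1192 148.5357]
 [223.7089 141.8374]] 0.53
154 221 226
149 220 226
142 None None
[[198.7465 189.5576]
 [197.4228 187.7162]
 [195.729  185.3601]] 0.67
190 194 203
188 193 205
185 194 207
```

Emit:
{"fn": "arm_command", "kwargs": {
  "series": [
    {"x":288,"y":-21,"z":0,"rx":0,"ry":0,"rz":-60.9},
    {"x":288,"y":-21,"z":0,"rx":0,"ry":0,"rz":-60.9},
    {"x":288,"y":-21,"z":0,"rx":0,"ry":0,"rz":-60.9},
    {"x":288,"y":-21,"z":0,"rx":0,"ry":0,"rz":-60.9},
    {"x":288,"y":-21,"z":0,"rx":0,"ry":0,"rz":-60.9},
    {"x":288,"y":-21,"z":0,"rx":0,"ry":0,"rz":-60.9},
    {"x":288,"y":-21,"z":0,"rx":0,"ry":0,"rz":-60.9},
    {"x":288,"y":-21,"z":0,"rx":0,"ry":0,"rz":-60.9},
    {"x":288,"y":-21,"z":0,"rx":0,"ry":0,"rz":-60.9},
    {"x":288,"y":-21,"z":0,"rx":0,"ry":0,"rz":-60.9}
  ]
}}

```text
time: 22.4
tool_pos: [0.5941, 0.2487, 0.2863]
tool_rot: [-3.142, 0.0, 2.472]
contact_force: [-0.3, -0.3, 0.0]
opening: 0.091
grip_force: 0.0
```

Run:
```python
from h import *
p=read_camera("scene");cv2.imwrite("pics/s5.png",cv2.resize(p["pixels"][90:240,140:340],None,fx=4,fy=4))
print(to([.594,.2505,.191],2.476)); o=observe(); print(o["tool_pos"],o["tool_rot"],o["time"])
```

```text
(array([ 1.3,  1.3, 95.4]), array([ 0. ,  0. , -0.2]))
[0.5942 0.2487 0.2864] [3.1415 0.0001 2.4722] 22.45
```

View pics/s5.png

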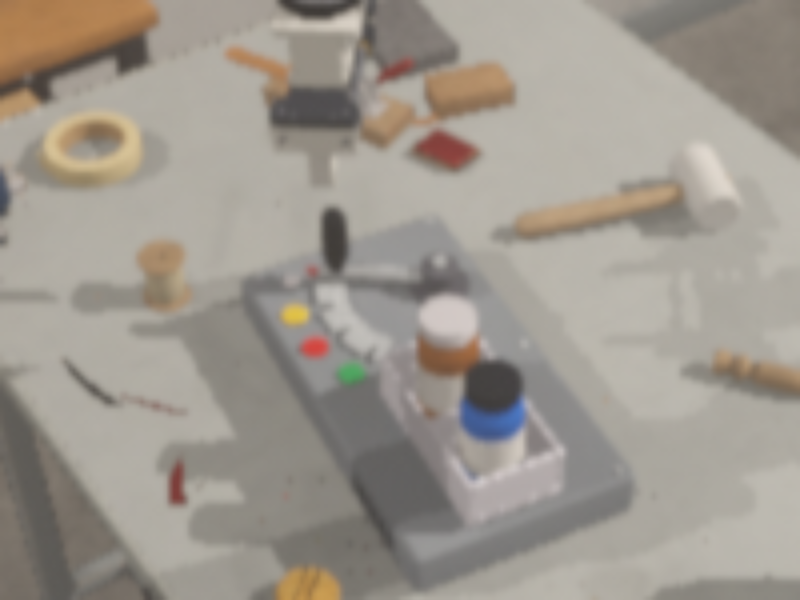

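Both jars stand upright in their cells (crop (445,355) and (495,415)). The gripper is over the lever handle (335,240). Descend and close lightly.

Emit:
{"fn": "arm_command", "kwargs": {
  "series": [
    {"x":1,"y":1,"z":35,"rx":0,"ry":0,"rz":0},
    {"x":1,"y":1,"z":65,"rx":0,"ry":0,"rz":0},
    {"x":1,"y":1,"z":85,"rx":0,"ry":0,"rz":0},
    {"x":1,"y":1,"z":95,"rx":0,"ry":0,"rz":0},
    {"x":1,"y":1,"z":95,"rx":0,"ry":0,"rz":0}
  ]
}}

```text
time: 22.95
tool_pos: [0.5935, 0.2503, 0.1901]
tool_rot: [-3.14, -0.001, 2.474]
contact_force: [-0.3, 1.1, -0.4]
opening: 0.091
grip_force: 0.0
```

Emit:
{"fn": "arm_command", "kwargs": {
  "series": [
    {"x":0,"y":0,"z":0,"rx":0,"ry":0,"rz":0},
    {"x":0,"y":0,"z":0,"rx":0,"ry":0,"rz":0},
    {"x":0,"y":0,"z":0,"rx":0,"ry":0,"rz":0},
    {"x":0,"y":0,"z":0,"rx":0,"ry":0,"rz":0},
    {"x":0,"y":0,"z":0,"rx":0,"ry":0,"rz":0},
    {"x":0,"y":0,"z":0,"rx":0,"ry":0,"rz":0},
    {"x":0,"y":0,"z":0,"rx":0,"ry":0,"rz":0},
    {"x":0,"y":0,"z":0,"rx":0,"ry":0,"rz":0},
    {"x":0,"y":0,"z":0,"rx":0,"ry":0,"rz":0},
    {"x":0,"y":0,"z":0,"rx":0,"ry":0,"rz":0},
    {"x":0,"y":0,"z":0,"rx":0,"ry":0,"rz":0}
  ],
  "hand": 15,
  "squeeze": 18
}}

```text
time: 24.05
tool_pos: [0.5941, 0.2515, 0.1912]
tool_rot: [3.14, 0.0, 2.476]
contact_force: [2.6, 2.7, -2.2]
opening: 0.0239
grip_force: 17.9
```

```bash
cat > arc.py <<'E'
from h import *
import sys
q0,q1,n=map(float,sys.argv[1:4]); P=np.array([.674,.189])
o=observe(); T=R.from_euler("xyz",o["tool_rot"])
print({k:np.round(o[k],3) for k in("time","tool_pos","contact_force","opening","grip_force")})
r=np.hypot(*(o["tool_pos"][:2]-P)); a0=np.arctan2(*(o["tool_pos"][:2]-P)[::-1]); print("r",r,"q by angle",(a0%(2*np.pi))-(np.pi-.51-.155))
for q in np.linspace(q0,q1,int(n)+1)[1:]:
    a=a0+q-q0; d=np.r_[P+r*np.array([np.cos(a),np.sin(a)])-o["tool_pos"][:2],0]
    print(np.round(q,3),np.round(T.inv().apply(d)*1000,1),"rz",round(-np.degrees(q-q0),1))
E
python3 arc.py 0 1.02 18
```

```text
{'time': np.float64(24.05), 'tool_pos': array([0.594, 0.251, 0.191]), 'contact_force': array([ 2.593,  2.702, -2.188]), 'opening': np.float64(0.024), 'grip_force': np.float64(17.879)}
r 0.10143015936173234 q by angle 0.0016639334578609777
0.057 [-0.2 -5.7 -0. ] rz -3.2
0.113 [ -0.7 -11.5  -0. ] rz -6.5
0.17 [ -1.5 -17.2  -0. ] rz -9.7
0.227 [ -2.6 -22.8  -0. ] rz -13.0
0.283 [ -4.1 -28.3  -0. ] rz -16.2
0.34 [ -5.9 -33.8  -0. ] rz -19.5
0.397 [ -8.  -39.2  -0. ] rz -22.7
0.453 [-10.3 -44.4  -0. ] rz -26.0
0.51 [-13.  -49.5  -0.1] rz -29.2
0.567 [-16.  -54.4  -0.1] rz -32.5
0.623 [-19.2 -59.2  -0.1] rz -35.7
0.68 [-22.7 -63.7  -0.1] rz -39.0
0.737 [-26.4 -68.1  -0.1] rz -42.2
0.793 [-30.4 -72.2  -0.1] rz -45.5
0.85 [-34.7 -76.1  -0.1] rz -48.7
0.907 [-39.1 -79.8  -0.1] rz -51.9
0.963 [-43.7 -83.2  -0.1] rz -55.2
1.02 [-48.5 -86.3  -0.1] rz -58.4
```

Emit:
{"fn": "arm_command", "kwargs": {
  "series": [
    {"x":-0.2,"y":-5.7,"z":0,"rx":0,"ry":0,"rz":-3.2},
    {"x":-0.7,"y":-11.5,"z":0,"rx":0,"ry":0,"rz":-6.5},
    {"x":-1.5,"y":-17.2,"z":0,"rx":0,"ry":0,"rz":-9.7},
    {"x":-2.6,"y":-22.8,"z":0,"rx":0,"ry":0,"rz":-13},
    {"x":-4.1,"y":-28.3,"z":0,"rx":0,"ry":0,"rz":-16.2},
    {"x":-5.9,"y":-33.8,"z":0,"rx":0,"ry":0,"rz":-19.5},
    {"x":-5.9,"y":-33.8,"z":0,"rx":0,"ry":0,"rz":-19.5}
  ]
}}

```text
time: 24.75
tool_pos: [0.5827, 0.2267, 0.1923]
tool_rot: [3.124, 0.011, 2.817]
contact_force: [22.9, 30.5, -13.4]
opening: 0.0511
grip_force: 17.5
```

```bash
python3 arc.py 0.34 0.96 11
```

```text
{'time': np.float64(24.75), 'tool_pos': array([0.583, 0.227, 0.192]), 'contact_force': array([ 22.918,  30.494, -13.378]), 'opening': np.float64(0.051), 'grip_force': np.float64(17.507)}
r 0.09876257505243943 q by angle 0.273083094201207
0.396 [ 0.2 -5.6 -0.1] rz -3.2
0.453 [  0.1 -11.1  -0.2] rz -6.5
0.509 [ -0.3 -16.7  -0.3] rz -9.7
0.565 [ -1.  -22.2  -0.4] rz -12.9
0.622 [ -2.  -27.7  -0.5] rz -16.1
0.678 [ -3.4 -33.1  -0.6] rz -19.4
0.735 [ -5.  -38.4  -0.6] rz -22.6
0.791 [ -7.  -43.6  -0.7] rz -25.8
0.847 [ -9.2 -48.7  -0.8] rz -29.1
0.904 [-11.7 -53.7  -0.8] rz -32.3
0.96 [-14.5 -58.5  -0.9] rz -35.5
```

Run:
```python
from h import *
p=read_camera("scene");q=read_camera("top")
a=cv2.resize(p["pixels"][105:205,165:265],None,fx=4,fy=4,interpolation=2);b=cv2.resize(q["pixels"][140:240,150:250],None,fx=4,fy=4,interpolation=2)
cv2.imwrite("pics/s6.png",np.hstack([a,b]))
for n in ("lever_grip","lever_nose"): print([[(np.round(d["point"],4),round(d["confidence"],2)) for d in mark_of(c,n)[:1]] for c in (p,q)])
o=observe();print(o["contact_force"],o["torque"],o["opening"],o["grip_force"],o["tool_pos"])
```

```text
[[(array([0.5922, 0.2398, 0.1159]), 0.71)], []]
[[(array([0.5623, 0.2566, 0.0792]), 0.66)], []]
[ 17.0213  32.7706 -10.9845] [ 5.3399 -2.8017 -0.1056] 0.0367506128610105 17.62047333730152 [0.5816 0.228  0.1923]
```

View pics/s6.png

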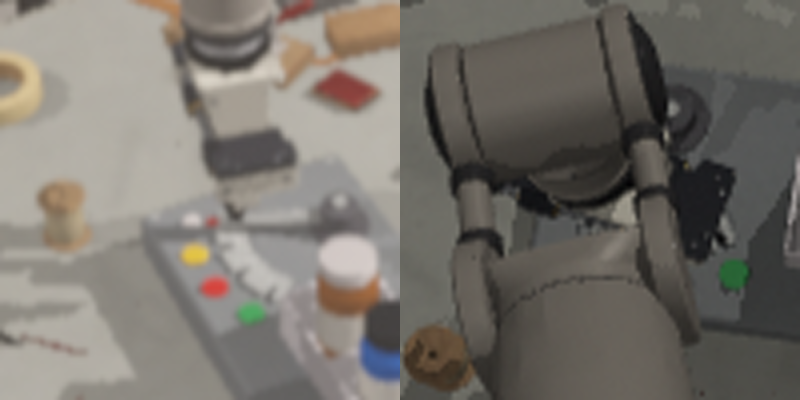

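The left crop shows the pointer (210,220) has barely left the neutral dot. The handle lags behind the gripper and is catching up, since the opening is shrinking, so the lever is damped. I'll let it settle and move slower from here.

Emit:
{"fn": "arm_command", "kwargs": {
  "series": [
    {"x":0,"y":0,"z":0,"rx":0,"ry":0,"rz":0},
    {"x":0,"y":0,"z":0,"rx":0,"ry":0,"rz":0},
    {"x":0,"y":0,"z":0,"rx":0,"ry":0,"rz":0}
  ]
}}

```text
time: 25.35
tool_pos: [0.5802, 0.228, 0.1924]
tool_rot: [3.126, 0.006, 2.817]
contact_force: [10.8, 26.7, -5.9]
opening: 0.0247
grip_force: 17.8
```

```bash
python3 arc.py 0.34 0.96 11|head -2
python3 - <<'E'
from h import *
p=read_camera("scene")
for n in ("lever_grip","lever_nose"):
    for d in mark_of(p,n)[:1]: v=d["point"][:2]-np.array([.674,.189]); print(n,d["point"],"q",np.arctan2(v[1],v[0])%(2*np.pi)-2.4766)
E
```

```text
{'time': np.float64(25.35), 'tool_pos': array([0.58 , 0.228, 0.192]), 'contact_force': array([10.817, 26.651, -5.934]), 'opening': np.float64(0.025), 'grip_force': np.float64(17.776)}
r 0.10156701743465064 q by angle 0.2710856587405486
lever_grip [0.5853, 0.2308, 0.1159] q 0.2246072710661977
lever_nose [0.5544, 0.2409, 0.0749] q 0.2555687198684957
```

Emit:
{"fn": "arm_command", "kwargs": {
  "series": [
    {"x":0,"y":0,"z":0,"rx":0,"ry":0,"rz":0},
    {"x":0,"y":0,"z":0,"rx":0,"ry":0,"rz":0},
    {"x":0,"y":0,"z":0,"rx":0,"ry":0,"rz":0},
    {"x":0,"y":0,"z":0,"rx":0,"ry":0,"rz":0},
    {"x":0,"y":0,"z":0,"rx":0,"ry":0,"rz":0},
    {"x":0,"y":0,"z":0,"rx":0,"ry":0,"rz":0}
  ]
}}

```text
time: 26.1
tool_pos: [0.5779, 0.2227, 0.1923]
tool_rot: [3.138, 0.001, 2.817]
contact_force: [0.2, 7.3, 2.7]
opening: 0.0241
grip_force: 18.0
```

```bash
python3 arc.py 0.34 0.68 12
```

```text
{'time': np.float64(26.1), 'tool_pos': array([0.578, 0.223, 0.192]), 'contact_force': array([0.239, 7.271, 2.71 ]), 'opening': np.float64(0.024), 'grip_force': np.float64(18.045)}
r 0.10186702047417776 q by angle 0.32756965488753176
0.368 [-0.  -2.9 -0. ] rz -1.6
0.397 [-0.1 -5.8 -0. ] rz -3.2
0.425 [-0.3 -8.7 -0. ] rz -4.9
0.453 [ -0.5 -11.5  -0. ] rz -6.5
0.482 [ -0.8 -14.4  -0.1] rz -8.1
0.51 [ -1.2 -17.3  -0.1] rz -9.7
0.538 [ -1.7 -20.1  -0.1] rz -11.4
0.567 [ -2.3 -22.9  -0.1] rz -13.0
0.595 [ -3.  -25.7  -0.1] rz -14.6
0.623 [ -3.7 -28.5  -0.1] rz -16.2
0.652 [ -4.5 -31.3  -0.1] rz -17.9
0.68 [ -5.4 -34.   -0.1] rz -19.5
```

Emit:
{"fn": "arm_command", "kwargs": {
  "series": [
    {"x":0,"y":-1.5,"z":0,"rx":0,"ry":0,"rz":-0.8},
    {"x":0,"y":-2.9,"z":0,"rx":0,"ry":0,"rz":-1.6},
    {"x":0,"y":-4.3,"z":0,"rx":0,"ry":0,"rz":-2.4},
    {"x":-0.1,"y":-5.8,"z":0,"rx":0,"ry":0,"rz":-3.2},
    {"x":-0.2,"y":-7.2,"z":0,"rx":0,"ry":0,"rz":-4},
    {"x":-0.3,"y":-8.7,"z":0,"rx":0,"ry":0,"rz":-4.9},
    {"x":-0.4,"y":-10.1,"z":0,"rx":0,"ry":0,"rz":-5.7},
    {"x":-0.5,"y":-11.5,"z":0,"rx":0,"ry":0,"rz":-6.5},
    {"x":-0.8,"y":-14.4,"z":0,"rx":0,"ry":0,"rz":-8.1},
    {"x":-1,"y":-15.8,"z":0,"rx":0,"ry":0,"rz":-8.9},
    {"x":-1.2,"y":-17.3,"z":0,"rx":0,"ry":0,"rz":-9.7},
    {"x":-1.7,"y":-20.1,"z":0,"rx":0,"ry":0,"rz":-11.4},
    {"x":-2,"y":-21.5,"z":0,"rx":0,"ry":0,"rz":-12.2},
    {"x":-2.3,"y":-22.9,"z":0,"rx":0,"ry":0,"rz":-13},
    {"x":-3,"y":-25.7,"z":0,"rx":0,"ry":0,"rz":-14.6},
    {"x":-3.3,"y":-27.1,"z":0,"rx":0,"ry":0,"rz":-15.4},
    {"x":-3.7,"y":-28.5,"z":0,"rx":0,"ry":0,"rz":-16.2},
    {"x":-4.5,"y":-31.3,"z":0,"rx":0,"ry":0,"rz":-17.9},
    {"x":-5.4,"y":-34,"z":0,"rx":0,"ry":0,"rz":-19.5},
    {"x":-5.4,"y":-34,"z":0,"rx":0,"ry":0,"rz":-19.5}
  ]
}}

```text
time: 28.1
tool_pos: [0.5729, 0.1932, 0.1923]
tool_rot: [3.13, 0.006, -3.125]
contact_force: [4.5, 23.1, -0.9]
opening: 0.0239
grip_force: 17.9
```

Emit:
{"fn": "arm_command", "kwargs": {
  "series": [
    {"x":0,"y":0,"z":0,"rx":0,"ry":0,"rz":0},
    {"x":0,"y":0,"z":0,"rx":0,"ry":0,"rz":0},
    {"x":0,"y":0,"z":0,"rx":0,"ry":0,"rz":0},
    {"x":0,"y":0,"z":0,"rx":0,"ry":0,"rz":0},
    {"x":0,"y":0,"z":0,"rx":0,"ry":0,"rz":0}
  ]
}}

```text
time: 28.6
tool_pos: [0.5726, 0.1892, 0.1923]
tool_rot: [3.138, 0.004, -3.126]
contact_force: [2.6, 9.1, 0.8]
opening: 0.024
grip_force: 18.0
```

```bash
python3 arc.py 0.68 1.02 12
python3 - <<'E'
from h import *
print(observe()["tool_rot"])
p=read_camera("scene")
for n in ("lever_grip","lever_nose"):
    for d in mark_of(p,n)[:1]: v=d["point"][:2]-np.array([.674,.189]); print(n,d["point"],"q",np.arctan2(v[1],v[0])%(2*np.pi)-2.4766)
E
```

```text
{'time': np.float64(28.6), 'tool_pos': array([0.573, 0.189, 0.192]), 'contact_force': array([2.643, 9.114, 0.814]), 'opening': np.float64(0.024), 'grip_force': np.float64(17.998)}
r 0.10142247081606655 q by angle 0.6627679954610386
0.708 [ 0.  -2.9 -0. ] rz -1.6
0.737 [-0.1 -5.7 -0. ] rz -3.2
0.765 [-0.2 -8.6 -0. ] rz -4.9
0.793 [ -0.4 -11.5  -0. ] rz -6.5
0.822 [ -0.8 -14.3  -0.1] rz -8.1
0.85 [ -1.1 -17.2  -0.1] rz -9.7
0.878 [ -1.6 -20.   -0.1] rz -11.4
0.907 [ -2.2 -22.8  -0.1] rz -13.0
0.935 [ -2.8 -25.6  -0.1] rz -14.6
0.963 [ -3.5 -28.4  -0.1] rz -16.2
0.992 [ -4.3 -31.2  -0.1] rz -17.9
1.02 [ -5.2 -33.9  -0.1] rz -19.5
[ 3.1376  0.0037 -3.1256]
lever_grip [0.5796, 0.1895, 0.1175] q 0.6596960929499751
```

Emit:
{"fn": "arm_command", "kwargs": {
  "series": [
    {"x":0,"y":-1.5,"z":0,"rx":0,"ry":0,"rz":-0.8},
    {"x":0,"y":-2.9,"z":0,"rx":0,"ry":0,"rz":-1.6},
    {"x":0,"y":-4.3,"z":0,"rx":0,"ry":0,"rz":-2.4},
    {"x":-0.1,"y":-5.8,"z":0,"rx":0,"ry":0,"rz":-3.2},
    {"x":-0.2,"y":-7.2,"z":0,"rx":0,"ry":0,"rz":-4},
    {"x":-0.2,"y":-8.6,"z":0,"rx":0,"ry":0,"rz":-4.9},
    {"x":-0.3,"y":-10,"z":0,"rx":0,"ry":0,"rz":-5.7},
    {"x":-0.4,"y":-11.5,"z":0,"rx":0,"ry":0,"rz":-6.5},
    {"x":-0.8,"y":-14.3,"z":0,"rx":0,"ry":0,"rz":-8.1},
    {"x":-1,"y":-15.8,"z":0,"rx":0,"ry":0,"rz":-8.9},
    {"x":-1.1,"y":-17.2,"z":0,"rx":0,"ry":0,"rz":-9.7},
    {"x":-1.4,"y":-18.6,"z":0,"rx":0,"ry":0,"rz":-10.5},
    {"x":-1.6,"y":-20,"z":0,"rx":0,"ry":0,"rz":-11.4},
    {"x":-2.2,"y":-22.8,"z":0,"rx":0,"ry":0,"rz":-13},
    {"x":-2.5,"y":-24.2,"z":0,"rx":0,"ry":0,"rz":-13.8},
    {"x":-2.8,"y":-25.6,"z":0,"rx":0,"ry":0,"rz":-14.6},
    {"x":-3.5,"y":-28.4,"z":0,"rx":0,"ry":0,"rz":-16.2},
    {"x":-4.2,"y":-31,"z":0,"rx":0,"ry":0,"rz":-17.8},
    {"x":-4.7,"y":-32.5,"z":0,"rx":0,"ry":0,"rz":-18.7},
    {"x":-4.7,"y":-32.5,"z":0,"rx":0,"ry":0,"rz":-18.7}
  ]
}}

```text
time: 30.75
tool_pos: [0.5773, 0.1606, 0.1922]
tool_rot: [3.133, 0.007, -2.799]
contact_force: [3.1, 22.0, 0.3]
opening: 0.0245
grip_force: 17.9
```

Emit:
{"fn": "arm_command", "kwargs": {
  "series": [
    {"x":0,"y":0,"z":0,"rx":0,"ry":0,"rz":0},
    {"x":0,"y":0,"z":0,"rx":0,"ry":0,"rz":0},
    {"x":0,"y":0,"z":0,"rx":0,"ry":0,"rz":0},
    {"x":0,"y":0,"z":0,"rx":0,"ry":0,"rz":0},
    {"x":0,"y":0,"z":0,"rx":0,"ry":0,"rz":0},
    {"x":0,"y":0,"z":0,"rx":0,"ry":0,"rz":0},
    {"x":0,"y":0,"z":0,"rx":0,"ry":0,"rz":0}
  ]
}}

```text
time: 31.45
tool_pos: [0.5784, 0.1561, 0.1923]
tool_rot: [3.14, 0.006, -2.8]
contact_force: [6.1, 6.8, 0.0]
opening: 0.0242
grip_force: 18.0
```

```bash
python3 arc.py 1.0 1.02 1
python3 - <<'E'
from h import *
print(observe()["tool_rot"])
p=read_camera("scene")
for n in ("lever_grip","lever_nose"):
    for d in mark_of(p,n)[:1]: v=d["point"][:2]-np.array([.674,.189]); print(n,d["point"],"q",np.arctan2(v[1],v[0])%(2*np.pi)-2.4766)
E
```

```text
{'time': np.float64(31.45), 'tool_pos': array([0.578, 0.156, 0.192]), 'contact_force': array([6.146, 6.809, 0.009]), 'opening': np.float64(0.024), 'grip_force': np.float64(17.953)}
r 0.10110417333977455 q by angle 0.9961170544216222
1.02 [ 0. -2. -0.] rz -1.1
[ 3.1404  0.0057 -2.7996]
lever_grip [0.5848, 0.156, 0.1178] q 1.0193331288714211
lever_nose [0.5542, 0.1454, 0.0708] q 1.014031717748971
```

Emit:
{"fn": "arm_command", "kwargs": {
  "series": [
    {"x":0,"y":0,"z":0,"rx":0,"ry":0,"rz":0},
    {"x":0,"y":0,"z":0,"rx":0,"ry":0,"rz":0},
    {"x":0,"y":0,"z":0,"rx":0,"ry":0,"rz":0},
    {"x":0,"y":0,"z":0,"rx":0,"ry":0,"rz":0},
    {"x":0,"y":0,"z":0,"rx":0,"ry":0,"rz":0},
    {"x":0,"y":0,"z":-10,"rx":0,"ry":0,"rz":0},
    {"x":0,"y":0,"z":-40,"rx":0,"ry":0,"rz":0},
    {"x":0,"y":0,"z":-85,"rx":0,"ry":0,"rz":0},
    {"x":0,"y":0,"z":-125,"rx":0,"ry":0,"rz":0},
    {"x":50,"y":0,"z":-140,"rx":0,"ry":0,"rz":0},
    {"x":100,"y":0,"z":-140,"rx":0,"ry":0,"rz":0},
    {"x":100,"y":0,"z":-140,"rx":0,"ry":0,"rz":0}
  ],
  "hand": 55
}}

```text
time: 32.8
tool_pos: [0.477, 0.1199, 0.3315]
tool_rot: [3.141, -0.005, -2.8]
contact_force: [-0.5, 0.1, 1.0]
opening: 0.0548
grip_force: 0.0
```

Run:
```python
from h import *
for c in ("scene","top"):
    p=read_camera(c)
    for n in ("lever_grip","lever_nose"):
        for d in mark_of(p,n)[:1]: v=d["point"][:2]-np.array([.674,.189]); print(n,d["point"],round(d["confidence"],2),"q",np.arctan2(v[1],v[0])%(2*np.pi)-2.4766)
    if c=="scene": cv2.imwrite("pics/s7.png",cv2.resize(p["pixels"][90:240,140:340],None,fx=4,fy=4,interpolation=2))
o=observe();print(o["tool_pos"],o["contact_force"],o["time"])
```

```text
lever_grip [0.583, 0.1585, 0.1151] 0.75 q 0.9883906529539939
lever_nose [0.5546, 0.1426, 0.0764] 0.55 q 1.0356414201760056
lever_grip [0.6752, 0.1917, 0.0749] 0.6 q -1.3240280027843248
[0.484  0.1212 0.3313] [-0.1135 -0.1457 -0.1341] 33.1
```

View pics/s7.png

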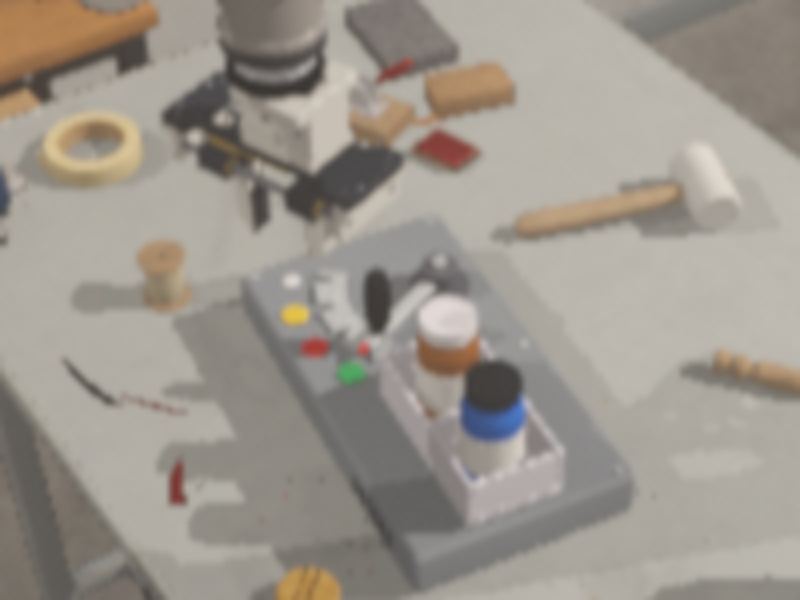

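The lever's red pointer (365,348) points at the green disc (352,373). Both jars stand upright in their cells, the spool and beeswax in view haven't moved, and the robot is clear of everything.

```bash
python3 -c "
from cell import *
print(hand_in())"
```

```text
the job is handed in; nothing more can be done
None
```

The job is handed in: both jars stand upright in the tray, amber in the lever-side cell and blue in the other, and the drive lever rests in the green-disc notch (estimated 0.99–1.04 rad; the notch is at 1.02), with the arm never sent near the tin, spool or beeswax and about 33 s used.

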